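# Centre the sugar dredger on the scale pan

## Task

The sugar dredger on the bakery scale stands off-centre, and the scale only weighs true when the load is in the middle: with light fingertip taps or slow pushes, nudge it across the round pan until it stands inside the blue ring. It stands on a narrow foot and tips easily, so push it gently and low down, keep it upright on the pan, and never grip or lift it; leave the jar, the cup and the brush where they are.

Things in the scene. Friction and masses are not known exactly. Their poses are not given: they have to be found in the camera images.
- dredger: Loose sugar dredger, 0.15-0.31 kg, white with red lid, round about z, 73 mm tall; yaw means nothing. Origin: centre of its underside. Diameters by height: foot only 40 mm (0-6 mm), widest 66 mm (12-24), neck 48 mm (46), lid 52 mm (50-62), then a dome. Friction about 0.6: pushed on the widest band it slides, pushed above about 30 mm it tips.
- pan_middle (a point): Middle of the top face of the scale's round steel pan, the target; yaw means nothing. The pan is fixed, level, flat, without rim, 150 mm in diameter, 8 mm thick, its top 70 mm above the table. Printed flat round this point: a blue ring, 82 mm inner, 88 mm outer diameter; seen from straight above, the dredger's 66 mm body must lie inside it.
- scale: Fixed white bench scale, 230 (x) by 210 (y) mm, housing 46 mm high; along its -x edge a key strip and green screen, top at 51 mm. Origin: centre of its underside on the table. The pan's middle lies 20 mm to its own +x; the pan stands above the housing with free space all round.
- jar: Bystander, loose: amber glass jar with a yellow cap, 60 mm diameter, 105 mm tall, on the table beside the scale. Origin: centre of its underside.
- cup: Bystander, loose: green plastic measuring cup, 72 mm rim diameter, 80 mm tall, on the table beside the scale. Origin: centre of its underside.
- brush: Bystander, loose: pastry brush with a blue handle, about 200 mm long, lying flat on the table on the robot's side of the scale, along its own x axis. Origin: middle of its underside.
Mind the look-alikes: they are no part of the job. There is more than one size of the dredger; the one meant has the size given above.

How it is judged:
By the outcome, as a careful person would: the job done as asked, in the order asked, and still so for the second after the job is handed in, with the robot touching nothing.
It also fails if it takes over 51 s, if anything falls off the work surface, if the arm or the gripper's body presses on something with over 40 N, if the wrist force passes 120 N, or if a joint passes its speed limit or range.

## Robot

A 6-joint arm with a two-finger parallel gripper is mounted at the origin on the work surface. World frame = base frame: x ahead of the robot, y to its left, z up, the work surface at z = 0. Lengths are in m, angles in rad, forces in N, time in s.
With the tool pointing down it reaches from about 0.375 to 0.9 m from the base axis. Payload 3.1 kg.
Tool frame: the origin (TCP) lies on the centre line of the jaws, within the pads' length; the fingertips stand manip.finger_overhang ahead of it and the grasp point (between the pads) lies 11 mm behind it (manip.finger_overhang is the distance from the TCP to the fingertips, in m); y points along the fingers, z is the direction in which the jaws open and shut, and the axes are right-handed (so a half turn about y gives the same grasp; the last joint's range is limited). The gripper opens to 85 mm and grips with 20 to 120 N. Pads are 22 mm wide; open, the fingers measure 114 mm over their backs; the gripper's body (76 mm by 85 mm) begins 54 mm behind the grasp point. The pads swing forward as they close: fully open they stand 13 mm farther back than shut.
Start: joints at [-1.526, 0.527, 1.433, -0, 1.181, -0.178], TCP at [0.138, -0.61, 0.239] pointing down, gripper open.
Joint ranges: [-3.08, 3.08], [-0.75, 2.2], [0.22, 2.44], [-1.43, 4.57], [0, 2.65], [-2.85, 2.85]. Speed limits (rad/s): [2.79, 2.79, 3.14, 3.14, 3.14, 3.14].

## Interface

Orientations are given as a unit quaternion [x, y, z, w].
In Python, from station import manip gives the robot as it stands.
- The arm moves only by the tool send_rows, never from a script. Its argument "plan" is a list of rows, each an object with "linear": the shift along the tool's x, y, z in units of 30 mm (1.0 is 30 mm), a list of three; "roll": the turn about the tool's y in units of 6 degrees (1.0 is 6 degrees). In form: [{"linear": [tx, ty, tz], "roll": roll}, ...]. A call has exactly 5 rows; each row shifts and turns the commanded pose from where the row before left it, along the tool's axes as they then stand; what a row does not reach is not made up. A row lasts 1/8 s, in which the tool goes at most 62.5 mm and 10.7 degrees, less where a joint would pass 70% of its speed; a pose out of reach is approached as far as the arm can. A call is refused whole if a number of a shift passes 1 or a number of a turn 1, either way. A call with a gripper value outside its range is refused whole. "claw" is the finger opening in mm, from 0 to 85.4, set as the call begins (left out, the last holds). The fingers move at their own pace and stop on an object; "force" is the grip in N (left out, the last holds). Time passes only in rows, so rows that do not move let the fingers close, or fill a call up. It gives the time, the measured TCP pose, the force and the opening at its end, in the units of the state.
- manip.sense(): the state, without advancing time (a new reading comes with each control period).
- manip.snapshot(name): name is "scene" or "top"; returns the picture (480x640x3 uint8, blue, green, red); there is no depth.
- manip.get_calibration(name): a dict with "fovy" (degrees; the focal length in pixels is half the picture's height over the tangent of half this angle, whatever the lens; pixels are square), "cx", "cy" (the principal point, pixels), "k1" (the pictures are not rectified: a ray, as slopes to the right and down, at radius r is drawn at 1 + k1 r^2 times it, then the intrinsics apply), "cam_to_world" (4x4, takes a point from camera to world coordinates). Camera axes: x right, y down, z forward; pixel columns grow to the right and rows downward; lengths in m; the calibration is good to about 2 mm. A picture is of the moment at which its call begins. get_calibration takes no time and is no camera call.
- manip.sign_off(): hands the job in, once; it reports no verdict.
Trained networks look in the newest picture that a camera, given by its name, has taken for a name from the list of things; names that differ only in an ending like _2 or _b are one class to them, and where a whole thing is asked for, a point or a joint stands for the part that bears it (a point fixed in the world has none). Each returns a list of dicts, best first, with "p" (0 to 1); they miss things now and then, are a little off and sometimes report something else, mostly with a low value. They report only what shows in the picture. A call takes as long as a camera call. They do not tell look-alikes from the thing itself.
- manip.look_for(camera, query): "extent" ([left, top, right, bottom] in pixels, round what is visible of it).
The state is a dict: "t": time; "q": joint angles; "qd": joint speeds; "tau": joint torques, N m; "tcp_pos": TCP position; "tool_rot": TCP orientation; "force": force on the tool from outside, world axes, zero at the start; "ft_torque": the same for the moment, N m; "finger_gap": opening from 0.0 (shut) to 1.0 (fully open).
Only numpy, scipy, OpenCV 4.12 (cv2) and the standard library are available. Lean on these libraries where they do the work, as an engineer would, in place of code of your own. Each camera call takes 0.05 s, during which the arm holds its last target.

## Working session

There is one attempt and no reset: what is moved stays moved. The work goes in short steps, Python scripts to look and compute and a tool call to move; the robot and the scene stay as the last step left them, time stands still between calls to the robot, and variables do not carry over. Pictures are saved under pics/ and viewed, and the job is handed in when it is done.

Besides the shell and the picture viewer there is one more tool, called after ">>>" as name([rows], argument=value, ...), one row to a line, values as JSON. send_rows: Moves the arm, as the interface text tells. Its arguments: {"type":"object","properties":{"plan":{"type":"array"},"claw":{"type":"number"},"force":{"type":"number"}},"required":["plan"]}

```bash
mkdir -p pics; ls; python3 - <<'E'
from station import manip
import cv2
s=manip.sense(); print(s['t'],s['tcp_pos'],s['tool_rot'],s['finger_gap'],manip.finger_overhang)
for n in ("scene","top"):
    im=manip.snapshot(n); cv2.imwrite(f"pics/{n}0.png",im)
    c=manip.get_calibration(n); print(n,c)
    for q in ("dredger","scale","jar","cup","brush"):
        print(q,[(round(d['p'],2),[round(v) for v in d['extent']]) for d in manip.look_for(n,q)])
E
```

```text
pics
0.0 [ 0.13808345 -0.60883483  0.23831036] [-0.07854841  0.70350468 -0.70194442  0.07864691] 1.000248909440599 0.008
scene {'fovy': 51.13322959366417, 'cx': 328.8903176752429, 'cy': 248.32830193125147, 'k1': -0.13529899410830926, 'cam_to_world': array([[ 0.89581551,  0.36789416, -0.24933605,  0.84314905],
       [ 0.44441427, -0.74563003,  0.4965197 , -0.48374584],
       [-0.00324575, -0.55559855, -0.83144436,  0.92834796],
       [ 0.        ,  0.        ,  0.        ,  1.        ]])}
dredger [(0.79, [375, 254, 418, 304]), (0.61, [301, 239, 336, 278]), (0.56, [362, 313, 409, 374])]
scale [(0.56, [227, 211, 368, 333])]
jar [(0.7, [330, 168, 356, 217])]
cup [(0.93, [227, 328, 270, 370])]
brush [(0.74, [203, 202, 256, 277])]
top {'fovy': 53.54650673202325, 'cx': 316.86363638958704, 'cy': 234.2366395492383, 'k1': -0.025082988834963703, 'cam_to_world': array([[-0.00630762, -0.9867202 ,  0.1623067 ,  0.43444826],
       [-0.99995854,  0.00515791, -0.00750398,  0.05851463],
       [ 0.00656716, -0.1623473 , -0.98671183,  0.82742733],
       [ 0.        ,  0.        ,  0.        ,  1.        ]])}
dredger [(0.88, [374, 85, 430, 149]), (0.74, [297, 105, 347, 166]), (0.63, [336, 191, 379, 235]), (0.33, [287, 181, 425, 327])]
scale [(0.61, [284, 181, 423, 329])]
jar [(0.83, [211, 225, 258, 270])]
cup [(0.78, [457, 216, 516, 261]), (0.37, [339, 190, 381, 236])]
brush [(0.73, [294, 352, 415, 380])]
```

```bash
python3 - <<'E'
import cv2
a=cv2.imread("pics/top0.png"); b=cv2.imread("pics/scene0.png")
cv2.imwrite("pics/top0c.png",cv2.resize(a[60:390,190:530],None,fx=1.76,fy=1.76,interpolation=3)[:600])
cv2.imwrite("pics/scene0c.png",cv2.resize(b[150:400,190:440],None,fx=2.4,fy=2.4,interpolation=3))
E
```

```text
(no output)
```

View pics/top0c.png

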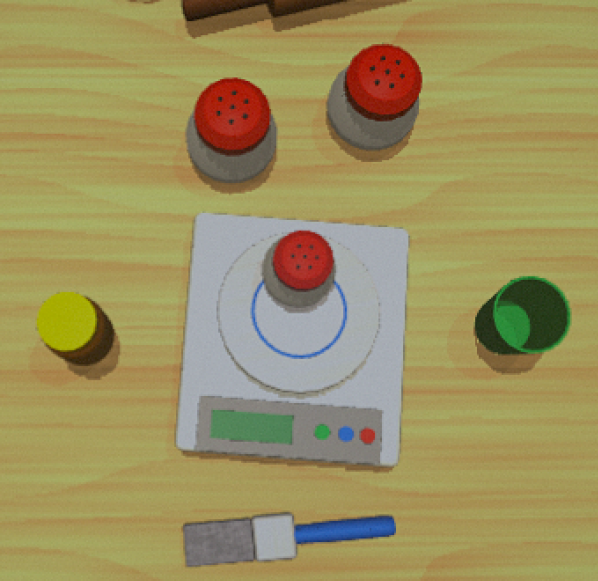

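View pics/scene0c.png

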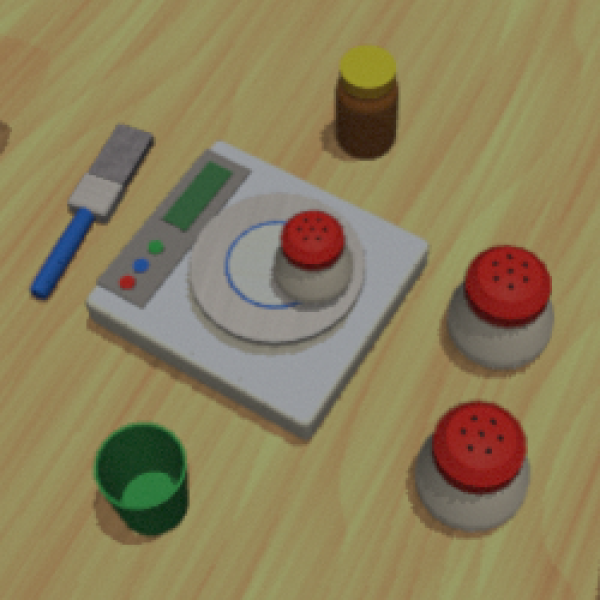

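Three dredgers are in the top picture: (402,117), (322,135) and (357,213). The two on the table look larger, and the one on the pan at (357,213) fits the task. I'll check its size next and measure the ring and lid.

```bash
cat > h.py <<'E'
import numpy as np, cv2
from scipy.optimize import minimize, least_squares
from scipy.spatial.transform import Rotation as R
def K(c):
    f=240/np.tan(np.radians(c['fovy'])/2); return f
def proj(c,P):
    T=c['cam_to_world']; p=(np.asarray(P)-T[:3,3])@T[:3,:3]
    s=p[:,:2]/p[:,2:]; s=s*(1+c['k1']*(s**2).sum(1,keepdims=True))
    return s*K(c)+[c['cx'],c['cy']]
def unproj(c,uv,z):
    d=(np.asarray(uv,float)-[c['cx'],c['cy']])/K(c); s=d.copy()
    for _ in range(20): s=d/(1+c['k1']*(s**2).sum(1,keepdims=True))
    T=c['cam_to_world']; r=np.c_[s,np.ones(len(s))]@T[:3,:3].T
    return T[:3,3]+r*((z-T[2,3])/r[:,2])[:,None]
th=np.linspace(0,2*np.pi,60,endpoint=False)
def circ(x,y,z,r): return np.c_[x+r*np.cos(th),y+r*np.sin(th),np.full(60,z)]
def redmask(im,box):
    h=cv2.cvtColor(im,cv2.COLOR_BGR2HSV); m=(((h[...,0]<8)|(h[...,0]>172))&(h[...,1]>140)&(h[...,2]>70)).astype(np.uint8)
    o=np.zeros_like(m); l,t,r,b=box; o[t:b,l:r]=m[t:b,l:r]
    n,lab,st,_=cv2.connectedComponentsWithStats(o); k=1+np.argmax(st[1:,4]); o=(lab==k).astype(np.uint8)
    return cv2.morphologyEx(o,cv2.MORPH_CLOSE,np.ones((7,7)))
def bluepts(im,box):
    h=cv2.cvtColor(im,cv2.COLOR_BGR2HSV); m=((h[...,0]>98)&(h[...,0]<128)&(h[...,1]>70))
    l,t,r,b=box; v,u=np.nonzero(m[t:b,l:r]); return np.c_[u+l,v+t]
def ring(c,im,box,z=.07):
    P=unproj(c,bluepts(im,box),z)[:,:2]
    f=lambda p:np.hypot(P[:,0]-p[0],P[:,1]-p[1])-p[2]
    s=least_squares(f,[*P.mean(0),.042],loss='soft_l1',f_scale=.001); return s.x,len(P)
def lidhull(c,x,y,z0=.07,k=1):
    pts=np.vstack([circ(x,y,z0+.050*k,.026*k),circ(x,y,z0+.062*k,.026*k),circ(x,y,z0+.068*k,.020*k),circ(x,y,z0+.073*k,.008*k)])
    return cv2.convexHull(proj(c,pts).astype(np.float32))
def lid_cost(c,m,x,y,z0=.07,k=1):
    h=np.zeros((480*4,640*4),np.uint8); cv2.fillConvexPoly(h,np.round((lidhull(c,x,y,z0,k)+.5)*4*16-8).astype(np.int32),1,shift=4)
    a=cv2.resize(h.astype(np.float32),(640,480),interpolation=cv2.INTER_AREA)
    return np.abs(a-m).sum()/m.sum()
def fit(cms,x0,z0=.07,k=1):
    f=lambda p:sum(lid_cost(c,m,p[0],p[1],z0,k) for c,m in cms)
    s=minimize(f,x0,method='Nelder-Mead',options=dict(initial_simplex=[x0,np.add(x0,[.01,0]),np.add(x0,[0,.01])],xatol=1e-4,fatol=1e-4)); return s.x,s.fun
E
cat > m.py <<'E'
from h import *
C={n:__import__('pickle').load(open('cal.pkl','rb'))[n] for n in('scene','top')} if 0 else None
E
rm m.py
python3 - <<'E'
from h import *
from station import manip
import pickle
C={n:manip.get_calibration(n) for n in("scene","top")}
I={n:cv2.imread(f"pics/{n}0.png") for n in C}
box={"top":(310,190,395,265),"scene":(282,235,340,282)}
for n in C: print(n,ring(C[n],I[n],(283,240,340,285) if n=='scene' else (325,205,395,270)))
M={n:redmask(I[n],(290,225,345,285) if n=='scene' else (320,180,395,240)) for n in C}
for n in C:
    g=unproj(C[n],[np.argwhere(M[n])[:,::-1].mean(0)],.13)[0]
    print(n,g,fit([(C[n],M[n])],g[:2]))
print('joint',fit([(C[n],M[n]) for n in C],g[:2]))
for k in(.9,1,1.1,1.3): print(k,fit([(C[n],M[n]) for n in C],g[:2],k=k))
s=manip.sense(); r=R.from_quat(s['tool_rot']); print(s['t'],np.round(r.as_matrix(),3))
E
```

```text
scene (array([ 0.55432793, -0.01684677,  0.04260036]), 96)
top (array([ 0.55560746, -0.01606056,  0.0423515 ]), 253)
scene [ 0.58969758 -0.01714423  0.13      ] (array([ 0.58738577, -0.01489219]), np.float64(0.17548076923076922))
top [ 0.58972968 -0.01448895  0.13      ] (array([ 0.59023407, -0.01479563]), np.float64(0.10967379077615298))
joint (array([ 0.58947867, -0.01479684]), np.float64(0.2911995407203654))
0.9 (array([ 0.58825342, -0.01296527]), np.float64(0.3374319164051862))
1 (array([ 0.58947867, -0.01479684]), np.float64(0.2911995407203654))
1.1 (array([ 0.58735201, -0.01462799]), np.float64(0.7989040590573951))
1.3 (array([ 0.59183124, -0.01371639]), np.float64(1.9982479574921554))
0.6 [[-0.975 -0.     0.221]
 [-0.221 -0.    -0.975]
 [ 0.    -1.     0.   ]]
```

```bash
python3 - <<'E'
from h import *
from station import manip
C=manip.get_calibration("top"); a=cv2.imread("pics/top0.png")
for n,b,z in(("A",(370,80,435,125),0),("B",(295,100,350,145),0)):
    m=redmask(a,b); g=unproj(C,[np.argwhere(m)[:,::-1].mean(0)],.08)[0][:2]
    for k in(1,1.2,1.3,1.4): print(n,k,fit([(C,m)],g,z0=0,k=k))
F=6;b=cv2.resize(a[160:260,295:420],None,fx=F,fy=F,interpolation=3)
def dr(P,col):
    q=(proj(C,P)-[295,160]+.5)*F; cv2.polylines(b,[q.astype(np.int32)],True,col,1)
x,y=.5895,-.0148
dr(circ(x,y,.088,.033),(0,255,0)); dr(circ(x,y,.132,.026),(255,255,0)); dr(circ(.555,-.0163,.07,.041),(0,0,0)); dr(circ(.555,-.0163,.07,.075),(0,0,255))
cv2.imwrite("pics/crop1.png",b)
E
```

```text
A 1 (array([ 0.78118152, -0.10522401]), np.float64(0.4154770848985725))
A 1.2 (array([ 0.78142627, -0.10444836]), np.float64(0.13767843726521412))
A 1.3 (array([ 0.77860756, -0.10187223]), np.float64(0.07179752066115702))
A 1.4 (array([ 0.77676738, -0.10086933]), np.float64(0.20445154019534184))
B 1 (array([0.74612023, 0.04770926]), np.float64(0.433565484804631))
B 1.2 (array([0.74571847, 0.04225085]), np.float64(0.16330499276410998))
B 1.3 (array([0.74427296, 0.04362973]), np.float64(0.05435962373371925))
B 1.4 (array([0.74180121, 0.04392993]), np.float64(0.16868668596237338))
```

View pics/crop1.png

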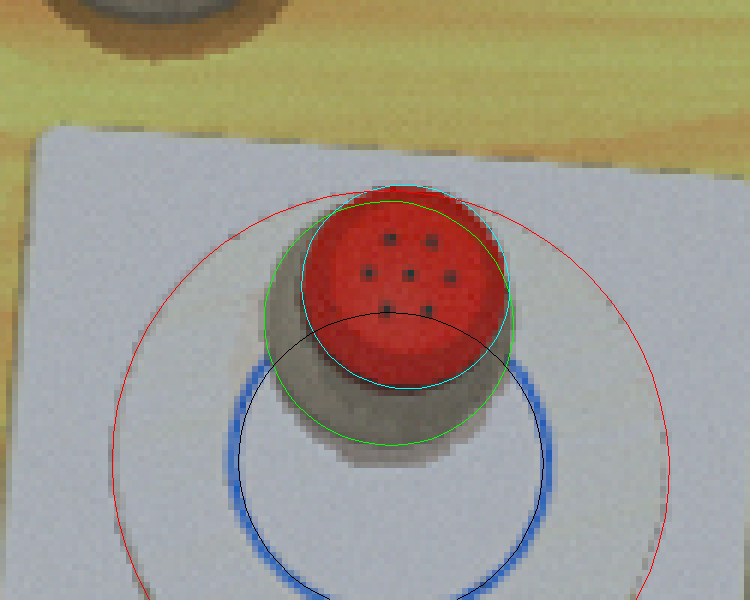

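The overlay fits. The dredger on the pan has scale 1.0 (66 mm body, green circle, crop px (390,322)), and the two on the table fit at 1.3 times that size, so they are the look-alikes. The dredger has to move about 34 mm in −x to reach the ring middle. I'll go round behind it on the far side, with the fingers partly closed so they cradle it.

>>> send_rows([
  {"linear": [-1, 0, -0.73], "roll": 0},
  {"linear": [-1, 0, -0.73], "roll": 0},
  {"linear": [-1, 0, -0.73], "roll": 0},
  {"linear": [-1, 0, -0.73], "roll": 0},
  {"linear": [-1, 0, -0.73], "roll": 0},
], claw=24, force=20)

```text
t: 1.23
tcp_pos: [0.261, -0.4687, 0.2395]
tool_rot: [0.078, -0.703, 0.703, -0.079]
force: [0.5, 0.5, -0.4]
finger_gap: 0.28
```

>>> send_rows([
  {"linear": [-1, 0, -0.73], "roll": 0},
  {"linear": [-1, 0, -0.73], "roll": 0},
  {"linear": [-1, 0, -0.73], "roll": 0},
  {"linear": [-1, 0, -0.73], "roll": 0},
  {"linear": [-1, 0, -0.73], "roll": 0},
])

```text
t: 1.85
tcp_pos: [0.3831, -0.3288, 0.2396]
tool_rot: [0.078, -0.703, 0.703, -0.079]
force: [0.7, 0.3, 0.8]
finger_gap: 0.281
```

>>> send_rows([
  {"linear": [-1, 0, -0.73], "roll": 0},
  {"linear": [-1, 0, -0.73], "roll": 0},
  {"linear": [-1, 0, -0.73], "roll": 0},
  {"linear": [-1, 0, -0.73], "roll": 0},
  {"linear": [-1, 0, -0.73], "roll": 0},
])

```text
t: 2.48
tcp_pos: [0.5053, -0.1888, 0.2395]
tool_rot: [0.078, -0.703, 0.703, -0.079]
force: [1.1, -0.5, -0.3]
finger_gap: 0.284
```

>>> send_rows([
  {"linear": [-1, 0, -0.73], "roll": 0},
  {"linear": [-1, 0, -0.73], "roll": 0},
  {"linear": [-1, 0, -0.73], "roll": 0},
  {"linear": [-0.5, 0, -0.4], "roll": 0},
  {"linear": [0, 0, 0], "roll": 1},
])

```text
t: 3.1
tcp_pos: [0.5902, -0.0897, 0.2392]
tool_rot: [0.041, -0.706, 0.706, -0.041]
force: [-0.3, -0.2, -0.3]
finger_gap: 0.284
```

>>> send_rows([
  {"linear": [0, 0, 0], "roll": 0.7},
  {"linear": [-0.8, 0, -0.83], "roll": 0},
  {"linear": [-0.8, 0, -0.83], "roll": 0},
  {"linear": [-0.8, 0, -0.83], "roll": 0},
  {"linear": [0, 0, 0], "roll": 0},
])

```text
t: 3.72
tcp_pos: [0.6591, -0.0116, 0.2391]
tool_rot: [0.016, -0.707, 0.707, -0.017]
force: [-0.6, 0.2, -0.1]
finger_gap: 0.284
```

```bash
python3 - <<'E'
from h import *
from station import manip
s=manip.sense(); r=R.from_quat(s['tool_rot']).as_matrix(); print(s['t'],s['tcp_pos'],s['finger_gap'],manip.finger_overhang); print(np.round(r,4))
t=np.array([.5895,-.0148])+.0417*-r[:2,0]
print('contact TCP',t,'delta tool x,z mm', 1000*(t-s['tcp_pos'][:2])@r[:2,[0,2]])
im=manip.snapshot("top"); cv2.imwrite("pics/top1.png",cv2.resize(im[60:330,190:530],None,fx=2.2,fy=2.2))
E
```

```text
3.725 [ 0.65913824 -0.01163337  0.23911666] 0.28356963347264663 0.008
[[-9.989e-01  5.000e-04  4.710e-02]
 [-4.710e-02 -1.000e-04 -9.989e-01]
 [-5.000e-04 -1.000e+00  1.000e-04]]
contact TCP [ 0.63115379 -0.01283757] delta tool x,z mm [28.01011096 -0.1140986 ]
```

View pics/top1.png

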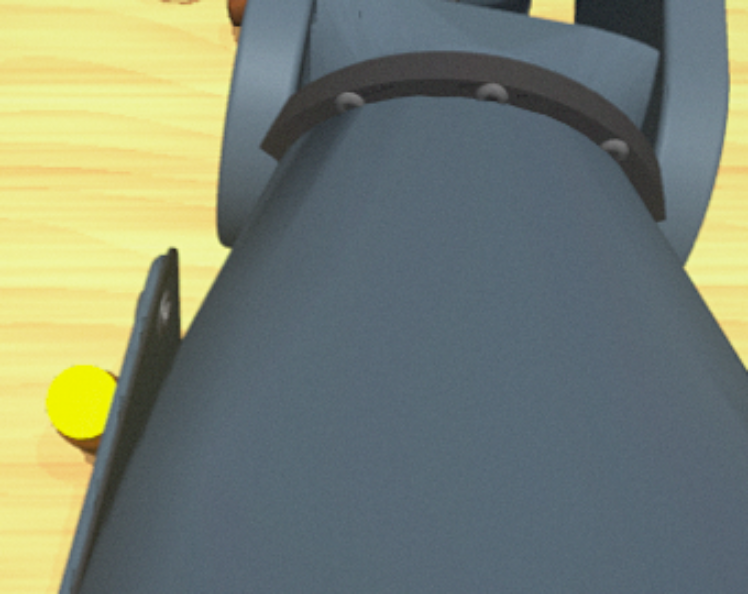

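The arm fills the top picture, so it is no use from here. I'll use the scene camera while close in. Next I lower most of the way.

>>> send_rows([
  {"linear": [0, 1, 0], "roll": 0},
  {"linear": [0, 1, 0], "roll": 0},
  {"linear": [0, 1, 0], "roll": 0},
  {"linear": [0, 0.8, 0], "roll": 0},
  {"linear": [0, 0, 0], "roll": 0},
])

```text
t: 4.4
tcp_pos: [0.6557, -0.0139, 0.1232]
tool_rot: [-0.017, 0.707, -0.707, 0.013]
force: [-0.2, -0.8, 0.2]
finger_gap: 0.279
```

```bash
python3 - <<'E'
from h import *
from station import manip
s=manip.sense(); print(s['t'],s['tcp_pos'])
im=manip.snapshot("scene"); cv2.imwrite("pics/scene1.png",im); cv2.imwrite("pics/scene1c.png",cv2.resize(im[130:330,230:460],None,fx=3,fy=3,interpolation=3))
E
```

```text
4.4 [ 0.6557391  -0.01386119  0.12324673]
```

View pics/scene1c.png

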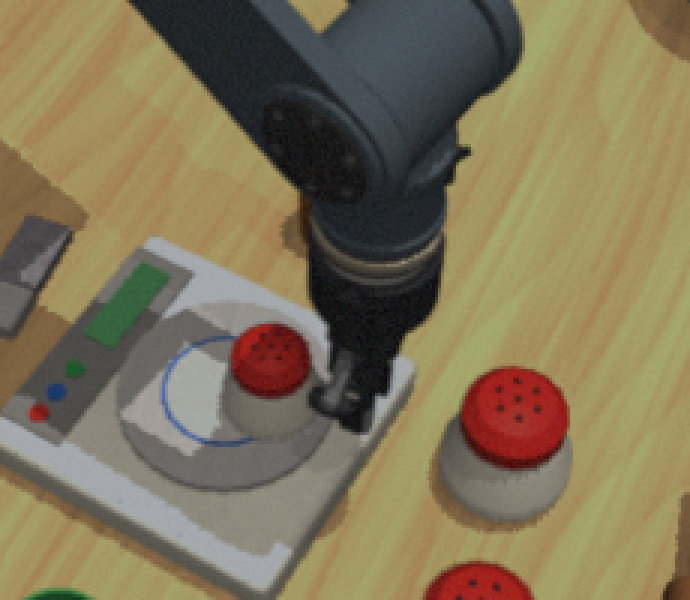

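The scene picture shows the dredger upright with its lid at crop px (270,360). The fingers stand just behind it at (355,400), clear of it. Now I lower the rest of the way and let the arm settle.

>>> send_rows([
  {"linear": [0, 0.5, 0], "roll": 0},
  {"linear": [0, 0.5, 0], "roll": 0},
  {"linear": [0, 0, 0], "roll": 0},
  {"linear": [0, 0, 0], "roll": 0},
  {"linear": [0, 0, 0], "roll": 0},
])

```text
t: 5.08
tcp_pos: [0.6587, -0.0129, 0.0958]
tool_rot: [0.016, -0.707, 0.707, -0.016]
force: [0.1, 0.4, -0.2]
finger_gap: 0.28
```

```bash
cat > rel.py <<'E'
from h import *
from station import manip
import sys
s=manip.sense(); r=R.from_quat(s['tool_rot']).as_matrix(); print(s['t'],np.round(s['tcp_pos'],4),np.round(s['force'],2),manip.finger_overhang); print(np.round(r,3))
x,y=map(float,sys.argv[1:3])
d=np.array([x,y])-s['tcp_pos'][:2]; print('dredger rel tool (x,z) mm',1000*d@r[:2,[0,2]])
d=np.array([.5553,-.0162])-s['tcp_pos'][:2]; print('target rel tool (x,z) mm',1000*d@r[:2,[0,2]])
E
python3 rel.py .5895 -.0148
```

```text
5.075 [ 0.6587 -0.0129  0.0958] [ 0.09  0.36 -0.16] 0.008
[[-0.999  0.001  0.045]
 [-0.045 -0.    -0.999]
 [-0.001 -1.     0.   ]]
dredger rel tool (x,z) mm [69.16981891 -1.16825946]
target rel tool (x,z) mm [103.3981726   -1.30461971]
```

>>> send_rows([
  {"linear": [0, 0.15, -0.04], "roll": 0},
  {"linear": [0, 0.15, 0], "roll": 0},
  {"linear": [0.3, 0, 0], "roll": 0},
  {"linear": [0.2, 0, 0], "roll": 0},
  {"linear": [0, 0, 0], "roll": 0},
])

```text
t: 5.7
tcp_pos: [0.6424, -0.0123, 0.0864]
tool_rot: [-0.016, 0.707, -0.707, 0.016]
force: [0.1, -0.2, -0.6]
finger_gap: 0.28
```

>>> send_rows([
  {"linear": [0.05, 0, 0], "roll": 0},
  {"linear": [0.05, 0, 0], "roll": 0},
  {"linear": [0.05, 0, 0], "roll": 0},
  {"linear": [0.05, 0, 0], "roll": 0},
  {"linear": [0.0, 0, 0], "roll": 0},
])

```text
t: 6.32
tcp_pos: [0.6371, -0.0126, 0.0863]
tool_rot: [-0.016, 0.707, -0.707, 0.016]
force: [0.5, 0.5, 0.3]
finger_gap: 0.281
```

```bash
python3 rel.py .5895 -.0148;  python3 - <<'E'
from h import *
from station import manip
im=manip.snapshot("scene"); cv2.imwrite("pics/scene2.png",im); cv2.imwrite("pics/scene2c.png",cv2.resize(im[180:310,250:400],None,fx=4.5,fy=4.5,interpolation=3))
C=manip.get_calibration("scene"); 
m=redmask(im,(270,220,350,285)); print(fit([(C,m)],[.588,-.015]))
E
```

```text
6.325 [ 0.6371 -0.0126  0.0863] [0.47 0.54 0.28] 0.008
[[-0.999 -0.     0.045]
 [-0.045  0.    -0.999]
 [ 0.    -1.    -0.   ]]
dredger rel tool (x,z) mm [47.6204522   0.06748972]
target rel tool (x,z) mm [ 8.18488386e+01 -6.49063579e-02]
(array([ 0.58712332, -0.01438537]), np.float64(0.33827764976958524))
```

View pics/scene2c.png

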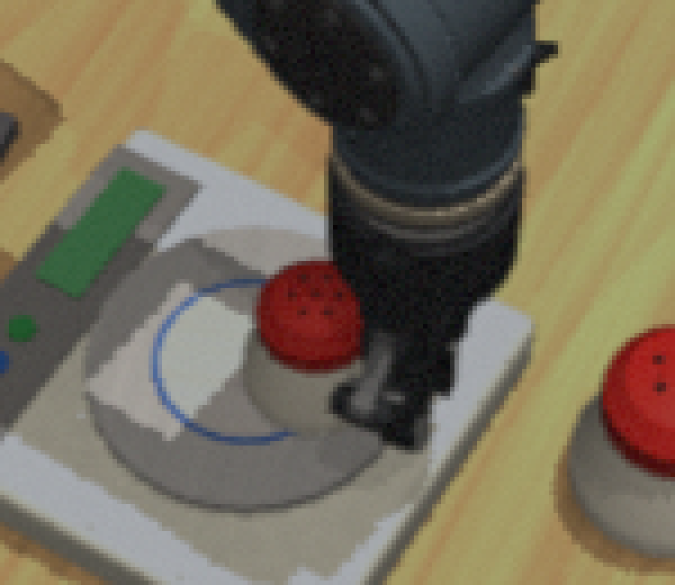

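The dredger has not moved and is still upright with its lid at crop px (310,315). The fingers are about 6 mm short of contact. Now a slow push at 12 mm/s.

>>> send_rows([
  {"linear": [0.05, 0, 0], "roll": 0},
  {"linear": [0.05, 0, 0], "roll": 0},
  {"linear": [0.05, 0, 0], "roll": 0},
  {"linear": [0.05, 0, 0], "roll": 0},
  {"linear": [0.05, 0, 0], "roll": 0},
])

```text
t: 7.0
tcp_pos: [0.6302, -0.0129, 0.0864]
tool_rot: [-0.015, 0.707, -0.707, 0.016]
force: [1.4, 0.7, -0.4]
finger_gap: 0.28
```

>>> send_rows([
  {"linear": [0.05, 0, 0], "roll": 0},
  {"linear": [0.05, 0, 0], "roll": 0},
  {"linear": [0.05, 0, 0], "roll": 0},
  {"linear": [0.05, 0, 0], "roll": 0},
  {"linear": [0.05, 0, 0], "roll": 0},
])

```text
t: 7.62
tcp_pos: [0.6222, -0.0133, 0.0864]
tool_rot: [0.016, -0.707, 0.707, -0.016]
force: [1.4, -0.3, -0.7]
finger_gap: 0.285
```

```bash
cat > look.py <<'E'
from h import *
from station import manip
import sys
n=sys.argv[1]
s=manip.sense(); print(s['t'],s['tcp_pos'],s['force'])
im=manip.snapshot("scene"); cv2.imwrite(f"pics/{n}.png",im); cv2.imwrite(f"pics/{n}c.png",cv2.resize(im[180:310,250:400],None,fx=4.5,fy=4.5,interpolation=3))
C=manip.get_calibration("scene"); 
m=redmask(im,(260,220,350,285)); p,f=fit([(C,m)],[.57,-.015]); print(p,f,'corrected',p+[.002,0])
E
python3 look.py scene3; python3 rel.py .5895 -.0148
```

```text
7.625 [ 0.62220983 -0.01334991  0.08635676] [ 1.40373356 -0.30346449 -0.66534459]
[ 0.57929863 -0.01514016] 0.5466243315508021 corrected [ 0.58129863 -0.01514016]
7.675 [ 0.6219 -0.0133  0.0863] [ 0.4   0.57 -0.37] 0.008
[[-0.999 -0.     0.045]
 [-0.045 -0.    -0.999]
 [ 0.    -1.     0.   ]]
dredger rel tool (x,z) mm [32.4801372   0.03505879]
target rel tool (x,z) mm [66.70851795 -0.09874294]
```

View pics/scene3c.png

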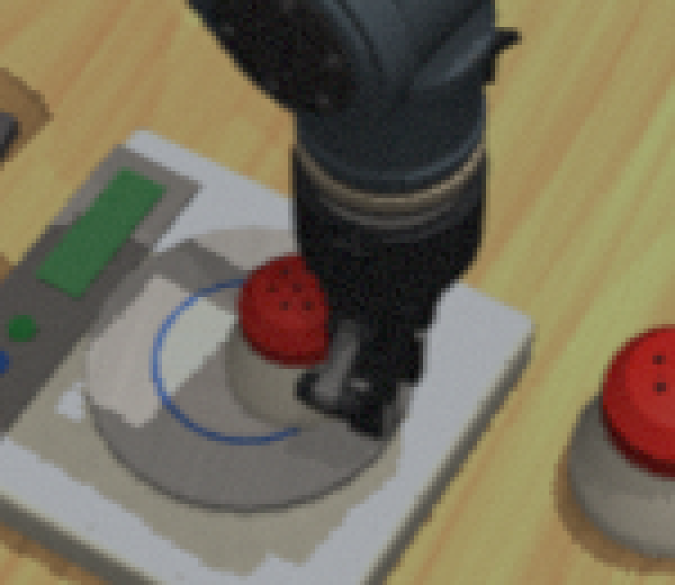

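The dredger is upright and sliding as predicted, now at x ≈ 0.581. About 25 mm remains.

>>> send_rows([
  {"linear": [0.05, 0, 0], "roll": 0},
  {"linear": [0.05, 0, 0], "roll": 0},
  {"linear": [0.05, 0, 0], "roll": 0},
  {"linear": [0.05, 0, 0], "roll": 0},
  {"linear": [0.05, 0, 0], "roll": 0},
])

```text
t: 8.3
tcp_pos: [0.6147, -0.0136, 0.0863]
tool_rot: [0.016, -0.707, 0.707, -0.016]
force: [1.5, 0.1, 0.7]
finger_gap: 0.282
```

>>> send_rows([
  {"linear": [0.05, 0, 0], "roll": 0},
  {"linear": [0.05, 0, 0], "roll": 0},
  {"linear": [0.05, 0, 0], "roll": 0},
  {"linear": [0.05, 0, 0], "roll": 0},
  {"linear": [0.05, 0, 0], "roll": 0},
])

```text
t: 8.93
tcp_pos: [0.6071, -0.014, 0.0863]
tool_rot: [-0.016, 0.707, -0.707, 0.016]
force: [2.1, -0.4, 0.3]
finger_gap: 0.284
```

>>> send_rows([
  {"linear": [0.05, 0, 0], "roll": 0},
  {"linear": [0.05, 0, 0], "roll": 0},
  {"linear": [0.05, 0, 0], "roll": 0},
  {"linear": [0.03, 0, 0], "roll": 0},
  {"linear": [0, 0, 0], "roll": 0},
])

```text
t: 9.55
tcp_pos: [0.6017, -0.0142, 0.0863]
tool_rot: [-0.016, 0.707, -0.707, 0.016]
force: [0.9, -0.3, 0.7]
finger_gap: 0.279
```

```bash
python3 look.py scene4; python3 rel.py .5895 -.0148
```

```text
9.55 [ 0.60165349 -0.01419495  0.08631433] [ 0.8501866  -0.33684746  0.70359737]
[ 0.55693547 -0.01717797] 0.6316071428571428 corrected [ 0.55893547 -0.01717797]
9.6 [ 0.6016 -0.0142  0.0863] [ 1.09 -0.33  0.74] 0.008
[[-0.999 -0.     0.045]
 [-0.045  0.    -0.999]
 [ 0.    -1.    -0.   ]]
dredger rel tool (x,z) mm [12.15348395  0.05201681]
target rel tool (x,z) mm [46.38186181 -0.08182767]
```

View pics/scene4c.png

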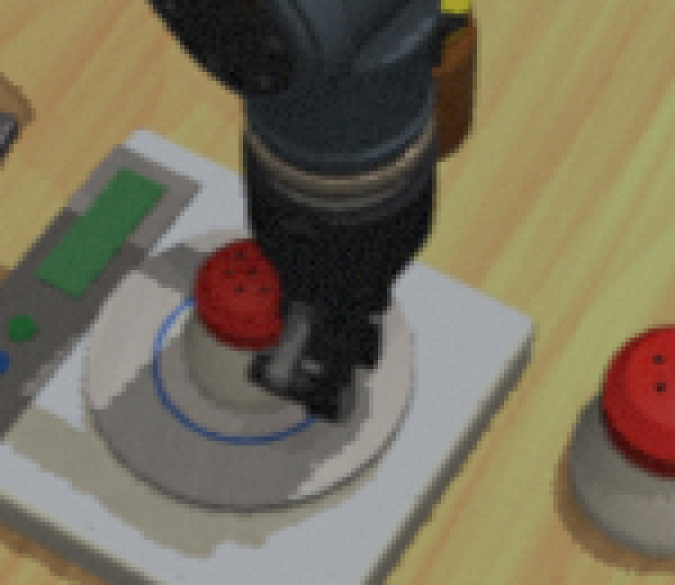

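It is upright and nearly there, with about 4.5 mm left. One more short push, then I back straight off and raise the arm to check.

>>> send_rows([
  {"linear": [0.05, 0, 0], "roll": 0},
  {"linear": [0.05, 0, 0], "roll": 0},
  {"linear": [0.04, 0, 0], "roll": 0},
  {"linear": [0, 0, 0], "roll": 0},
  {"linear": [0, 0, 0], "roll": 0},
])

```text
t: 10.22
tcp_pos: [0.5974, -0.0144, 0.0863]
tool_rot: [-0.016, 0.707, -0.707, 0.016]
force: [1.6, -1.3, 0.4]
finger_gap: 0.281
```

>>> send_rows([
  {"linear": [-0.05, 0, 0], "roll": 0},
  {"linear": [-0.2, 0, 0], "roll": 0},
  {"linear": [-0.5, 0, 0], "roll": 0},
  {"linear": [-0.7, 0, 0], "roll": 0},
  {"linear": [-0.3, 0, 0], "roll": 0},
])

```text
t: 10.85
tcp_pos: [0.6514, -0.0121, 0.0863]
tool_rot: [0.016, -0.707, 0.707, -0.016]
force: [0.3, 0.1, -0.6]
finger_gap: 0.279
```

>>> send_rows([
  {"linear": [0, -0.3, 0], "roll": 0},
  {"linear": [0, -0.8, 0], "roll": 0},
  {"linear": [0, -1, 0], "roll": 0},
  {"linear": [0, -1, 0], "roll": 0},
  {"linear": [0, -1, 0], "roll": 0},
])

```text
t: 11.48
tcp_pos: [0.6489, -0.0119, 0.2106]
tool_rot: [-0.016, 0.707, -0.707, 0.015]
force: [0.3, -0.6, -0.1]
finger_gap: 0.283
```

>>> send_rows([
  {"linear": [0, -0.5, 1], "roll": 0},
  {"linear": [0, 0, 1], "roll": 0},
  {"linear": [0, 0, 1], "roll": 0},
  {"linear": [0, 0, 1], "roll": 0},
  {"linear": [0, 0, 1], "roll": 0},
])

```text
t: 12.1
tcp_pos: [0.6557, -0.1625, 0.2248]
tool_rot: [-0.016, 0.707, -0.707, 0.015]
force: [0.0, 1.2, -0.0]
finger_gap: 0.28
```

>>> send_rows([
  {"linear": [0.3, 0, 1], "roll": 0},
  {"linear": [0.3, 0, 1], "roll": 0},
  {"linear": [0.3, 0, 1], "roll": 0},
  {"linear": [0.3, 0, 1], "roll": 0},
  {"linear": [0.3, 0, 1], "roll": 0},
])

```text
t: 12.72
tcp_pos: [0.6172, -0.3142, 0.2247]
tool_rot: [-0.016, 0.707, -0.707, 0.015]
force: [0.5, 0.1, -0.1]
finger_gap: 0.28
```

>>> send_rows([
  {"linear": [0.5, 0, 1], "roll": 0},
  {"linear": [0.5, 0, 1], "roll": 0},
  {"linear": [0.5, 0, 1], "roll": 0},
  {"linear": [0.5, 0, 0.5], "roll": 0},
  {"linear": [0, 0, 0], "roll": 0},
])

```text
t: 13.35
tcp_pos: [0.5618, -0.4218, 0.2244]
tool_rot: [-0.015, 0.707, -0.707, 0.015]
force: [0.1, -0.0, 0.4]
finger_gap: 0.28
```

```bash
cat > fin.py <<'E'
from h import *
from station import manip
import sys
n=sys.argv[1]
C={k:manip.get_calibration(k) for k in("scene","top")}; I={k:manip.snapshot(k) for k in C}
M={'scene':redmask(I['scene'],(260,215,350,290)),'top':redmask(I['top'],(320,180,395,265))}
for k in C: print(k,fit([(C[k],M[k])],[.556,-.016]),ring(C[k],I[k],(283,235,340,285) if k=='scene' else (325,205,395,270)))
print('joint',fit([(C[k],M[k]) for k in C],[.556,-.016]))
a=I['top'];F=5;b=cv2.resize(a[170:290,285:425],None,fx=F,fy=F,interpolation=3)
cv2.imwrite(f"pics/{n}_top.png",b); cv2.imwrite(f"pics/{n}_topfull.png",a); cv2.imwrite(f"pics/{n}_scene.png",I['scene'])
for nm,r,bx,g0 in (("top","jar",0,0),("top","cup",0,0),("top","brush",0,0)): print(r,[(round(d['p'],2),[round(v) for v in d['extent']]) for d in manip.look_for(nm,r)][:1])
print(manip.sense()['t'],manip.sense()['tcp_pos'])
E
python3 fin.py fin1
```

```text
scene (array([ 0.55438001, -0.01651659]), np.float64(0.1681608606557377)) (array([ 0.5542354 , -0.01713056,  0.04236239]), 123)
top (array([ 0.55641832, -0.01614847]), np.float64(0.10303867403314917)) (array([ 0.55571885, -0.01606157,  0.04243582]), 345)
joint (array([ 0.55583296, -0.01583087]), np.float64(0.2759495856353591))
jar [(0.75, [212, 226, 258, 268])]
cup []
brush [(0.58, [294, 351, 414, 384])]
13.6 [ 0.56399346 -0.41993505  0.22440027]
```

View pics/fin1_top.png

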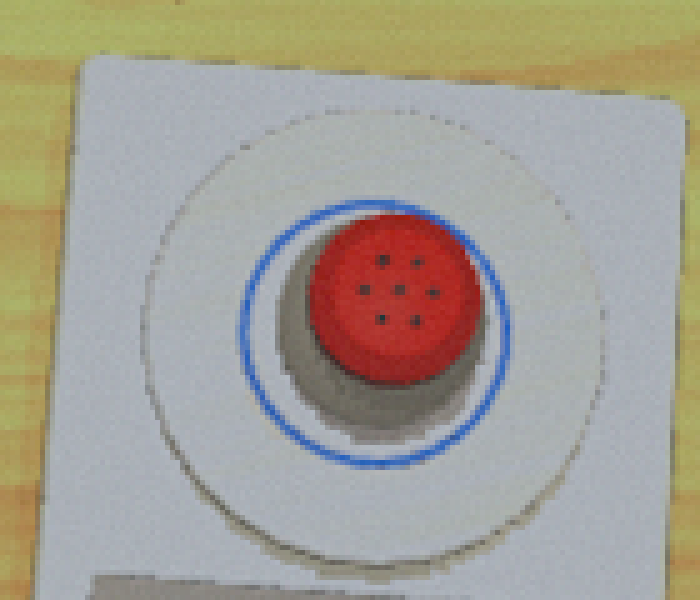

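View pics/fin1_scene.png

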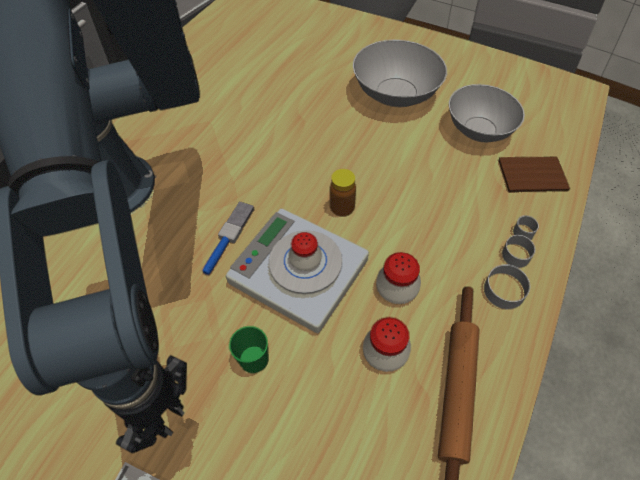

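Both cameras put the dredger upright inside the ring, within 1 mm of its middle. In the scene picture the cup is where it was at (249,349). The jar and brush extents match the start, and the arm is well clear.

```bash
python3 -c "
from station import manip
print(manip.sign_off())"
```

```text
the job is handed in; nothing more can be done
None
```

The dredger now stands upright inside the blue ring, about 0.7 mm or less from its middle by both cameras; 8 mm is allowed. I pushed it about 34 mm across the pan towards the robot. The push was slow, about 12 mm/s and at most 2 N, with the partly closed fingertips low against its widest band; it was never gripped or lifted. I handed the job in at about 13.6 s, with the arm well clear.

- **Which dredger:** the one on the pan matched the given size. The two on the table came out about 1.3 times larger, so I left them alone.
- **Cameras:** the scene camera reads about 2 mm lower in x than the top camera, for both the dredger and the ring. The dredger's offset from the ring agrees in both views.
- **Jar and brush:** their positions in the top picture match the start to within a few pixels.
- **Cup:** the network did not find it in the last top picture. In the scene picture it is at its starting place.

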